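Start the bottle steriliser

TASK

Start the bottle steriliser on the counter: first switch it on by pushing down the raised end of the power rocker, then push in the long bar key (full cycle), which stays down, and last press the round start key right down and let it come back up. Do not press the square key, keep to that order, and leave the bottle, cap, pusher and steel ring standing where they are.

Things in the scene. Friction and masses are not known exactly. Their poses are not given: they have to be found in the camera images.
- steriliser: White plastic steriliser fixed to the counter. Origin on the counter under the centre of the 2 x 2 key grid; x and y along its sides, z up. Flat control deck 60 mm high, x -105 to 105 mm, y -145 to 145 mm; a round milky tank (radius 107 mm, 245 mm high) stands on its axis at x 0, y +250 mm. The keys are all of the same grey plastic, told apart by shape.
- power_module: A white 66 mm square, 4 mm thick plate fixed on the deck with its axes parallel to the steriliser's; origin at the centre of its underside. The four such plates stand in a 2 x 2 grid, centres 84 mm apart; which plate has which corner changes every time. It carries the power rocker.
- rocker_pivot (a point): Centre of the grey rocker's upper face when level, 78 mm above the counter, axes as the steriliser's. The rocker is a flat slab 60 mm long (x) and 30 mm wide (y), tilting about y, with a low rounded ridge (2 mm) across its middle; its hinge line lies 4 mm below this point. When off its +x end stands about 5 mm higher than this point; pushed over, that end is about 5 mm lower.
- power_rocker (a joint): Rocker tilt in rad: -0.18 off (+x end up) to +0.18 on (+x end fully down). Stays where it is left; needs about 3 N at 20 mm from the pivot.
- cycle_module: A white 66 mm square, 4 mm thick plate fixed on the deck with its axes parallel to the steriliser's; origin at the centre of its underside. The four such plates stand in a 2 x 2 grid, centres 84 mm apart; which plate has which corner changes every time. It carries the long bar key.
- long_key_top (a point): Centre of the upper face of the long bar key, 16 mm (x) by 54 mm (y), 78 mm above the counter when out. Moves with the key.
- long_key (a joint): How far the long bar key is pushed in: 0 out to 0.008 m fully in. No spring: it takes about 3 N to move and stays in.
- start_module: A white 66 mm square, 4 mm thick plate fixed on the deck with its axes parallel to the steriliser's; origin at the centre of its underside. The four such plates stand in a 2 x 2 grid, centres 84 mm apart; which plate has which corner changes every time. It carries the round start key.
- round_key_top (a point): Centre of the upper face of the round start key, diameter 32 mm, 78 mm above the counter when up. Moves with the key.
- round_key (a joint): How far the round key is pressed: 0 up to 0.007 m fully down. Spring return: starts to move at 1.5 N, fully down at 5 N.
- short_module: A white 66 mm square, 4 mm thick plate fixed on the deck with its axes parallel to the steriliser's; origin at the centre of its underside. The four such plates stand in a 2 x 2 grid, centres 84 mm apart; which plate has which corner changes every time. It carries the square key.
- square_key_top (a point): Centre of the upper face of the square key, 24 mm by 24 mm, 78 mm above the counter. Not to be pressed.
- square_key (a joint): How far the square key is pressed: 0 up to 0.007 m. Spring return.
- bottle: Milky feeding bottle standing on the counter on the deck's -y side, radius 29 mm, 150 mm high; a loose bystander. Origin at the centre of its underside, z up
- cap: Milky domed bottle cap standing on the deck near its -y edge, radius 20 mm, 38 mm high; a loose bystander. Origin at the centre of its underside, z up
- pusher: White plastic food pusher standing on its flange beyond the deck (+x side), shaft radius 19 mm, flange radius 29 mm, 90 mm high; a loose bystander. Origin at the centre of its underside, z up
- steel_ring: Steel ring lying flat on the counter on the robot's side of the deck, outer radius 34 mm, 18 mm high; a loose bystander. Origin at the centre of its underside, z up

How it is judged (in metres and radians):
On the way, in this order (a step that is already met when the one before it is completed fails the run):
1. the power rocker is switched on (value of joint power_rocker above 0.12 rad), for 0.1 s.
2. the long bar key is pushed in (value of joint long_key above 0.006 m), for 0.1 s.
3. the round start key is pressed down (value of joint round_key above 0.005 m), for 0.1 s.
At the end, for the whole second after the job is handed in: The rocker is tilted on (over 0.12 rad), the long key is in (over 6 of its 8 mm), the round and square keys are up again (within 1.5 mm), and bottle, cap, pusher and ring stand upright within 20 mm of where they were (value of joint power_rocker above 0.12 rad and value of joint long_key above 0.006 m and value of joint each of round_key, square_key below 0.0015 m and distance of each of bottle, cap, pusher, steel_ring from where it was at the start of the episode below 0.02 m and angle between each of bottle, cap, pusher, steel_ring's own z axis and vertical below 0.15 rad); the robot touches nothing.
It fails at once if the square key is pressed (value of joint square_key above 0.003 m).
It fails at once if the long key is pushed in while the power is off (value of joint long_key above 0.003 m and value of joint power_rocker below 0.1 rad).
It fails at once if the start key is pressed before power is on and the long key is in (value of joint round_key above 0.003 m and (value of joint power_rocker below 0.1 rad or value of joint long_key below 0.0055 m)).
It fails at once if a bystander is lifted, carried, knocked over or pushed away (distance of any of bottle, cap, pusher, steel_ring from where it was at the start of the episode above 0.02 m or angle between any of bottle, cap, pusher, steel_ring's own z axis and vertical above 0.4 rad).
It also fails if it takes over 40 s, if anything falls off the work surface, if the arm or the gripper's body presses on something with over 40 N, if the wrist force passes 120 N, or if a joint passes its speed limit or range.

ROBOT

A 6-joint arm with a two-finger parallel gripper is mounted at the origin on the work surface. World frame = base frame: x ahead of the robot, y to its left, z up, the work surface at z = 0. Lengths are in mm, angles in rad, forces in N, time in s.
With the tool pointing down it reaches from about 325 to 750 mm from the base axis. Payload 7.6 kg.
Tool frame: the origin (TCP) lies at the very end of the fingers, on their centre line; the grasp point (between the pads) lies 19 mm behind it; z points along the fingers, y is the line along which they close (so a half turn about z gives the same grasp; the last joint's range is limited). The gripper opens to 85 mm and grips with 20 to 120 N. Pads are 22 mm wide; open, the fingers measure 114 mm over their backs; the gripper's body (76 mm by 85 mm) begins 54 mm behind the grasp point. The pads swing forward as they close: fully open they stand 13 mm farther back than shut.
Start: joints at [-1.304, 0.052, 1.401, -0, 1.689, -0.07], TCP at [173.521, -495.516, 231.323] pointing down, gripper open.
Joint ranges: [-2.9, 2.9], [-0.91, 2.17], [0.12, 2.37], [-1.06, 4.2], [0.26, 2.73], [-2.93, 2.93]. Speed limits (rad/s): [2.57, 2.57, 3.01, 3.14, 3.14, 3.14].

INTERFACE

Orientations are given as a rotation vector (axis times angle).
In Python, from rig import ctrl gives the robot as it stands.
- The arm moves only by the shell command python3 -m pendant 'ROWS' [OPENING] [FORCE]. ROWS is JSON, a list of rows, each a list of 4 numbers: the shift along the tool's x, y, z in mm, then the turn about the tool's z in rad. In form: [[tx, ty, tz, twist], ...]. A call has exactly 8 rows; each row shifts and turns the commanded pose from where the row before left it, along the tool's axes as they then stand; what a row does not reach is not made up. A row lasts 1/8 s, in which the tool goes at most 62.5 mm and 10.7 degrees, less where a joint would pass 70% of its speed; a pose out of reach is approached as far as the arm can. A call with a gripper value outside its range is refused whole. OPENING is the opening, from 0 (shut) to 1 (fully open), set as the call begins (- or left out, the last holds). The fingers move at their own pace and stop on an object; FORCE is the grip in N (left out, the last holds). Time passes only in rows, so rows that do not move let the fingers close, or fill a call up. It gives the time, the measured TCP pose, the force, the opening and the grip force at its end, in the units of the state.
- ctrl.get_obs(): the state, without advancing time (a new reading comes with each control period).
- ctrl.read_camera(name): name is "side" or "top" or "wrist"; returns the picture (384x512x3 uint8, blue, green, red); there is no depth.
- ctrl.calibration(name): a dict with "vfov" (degrees; the focal length in pixels is half the picture's height over the tangent of half this angle, whatever the lens; pixels are square), "cx", "cy" (the principal point, pixels), "R" (3x3) and "t" (3): a world point X has camera coordinates R X + t; the wrist camera has in their place "hand_eye" (4x4, takes a point from camera to tool coordinates, whose origin is the TCP and whose axes are the flange's). Camera axes: x right, y down, z forward; pixel columns grow to the right and rows downward; lengths in mm; the calibration is good to about 2 mm. The wrist camera is an equidistant fisheye: a pixel r from the principal point sees the ray r / f radians off the axis. A picture is of the moment at which its call begins: read the wrist's pose just before it. calibration takes no time and is no camera call.
- ctrl.job_done(): hands the job in; it is judged then, once.
The state is a dict: "time": time; "q": joint angles; "qvel": joint speeds; "effort": joint torques, N m; "position": TCP position; "eef_rot": TCP orientation; "ft_force": force on the tool from outside, world axes, zero at the start; "moment": the same for the moment, N m; "opening": finger opening in mm; "grip_force": force on a finger pad.
Only numpy, scipy, OpenCV 4.12 (cv2) and the standard library are available. Lean on these libraries where they do the work, as an engineer would, in place of code of your own. Each camera call takes 0.05 s, during which the arm holds its last target. There are 200 camera calls.

## Working session

There is one attempt and no reset: what is moved stays moved. The work goes in short steps, Python scripts to look and compute and a shell command to move; the robot and the scene stay as the last step left them, time stands still between calls to the robot, and variables do not carry over. Pictures are saved under pics/ and viewed, at most 10 in all, crops included, and the job is handed in when it is done.

```bash
ls; mkdir -p pics; python3 - <<'E'
from rig import ctrl
import cv2
for n in("top","side"):
    cv2.imwrite(f"pics/{n}0.png",ctrl.read_camera(n)); c=ctrl.calibration(n);print(n,c)
o=ctrl.get_obs();print(o)
E
```

```text
pics
top {'vfov': 54.10730064339512, 'cx': 265.682323763332, 'cy': 192.08990287598814, 'R': array([[ 0.02758633, -0.99928302, -0.02593132],
       [-0.98203038, -0.02224685, -0.18740706],
       [ 0.18669581,  0.03063522, -0.98194   ]]), 't': array([-62.57237032, 571.48782403, 696.21775254])}
side {'vfov': 52.326930373593804, 'cx': 255.7621191333479, 'cy': 189.79316209977137, 'R': array([[ 0.91568855, -0.40187091,  0.00377446],
       [-0.22529403, -0.52107888, -0.82323715],
       [ 0.33280185,  0.75297847, -0.56768509]]), 't': array([-525.47309635,  158.58078752,  622.16855081])}
{'time': 0.1, 'q': array([-1.30428485e+00,  5.27965438e-02,  1.40160243e+00,  1.53432505e-05,
        1.68859024e+00, -7.03273076e-02]), 'qvel': array([-0.000446  , -0.00041623, -0.00260219, -0.00050044, -0.00080129,
       -0.00039449]), 'effort': array([ 1.04361341e-03, -3.82583570e+01, -3.60985529e+01, -8.26908240e-05,
        4.72563363e-03, -2.58206956e-05]), 'position': array([ 173.45924605, -495.24332999,  230.55521071]), 'eef_rot': array([-3.09576997e+00, -5.26376869e-01,  1.90934498e-04]), 'ft_force': array([ 0.20501426, -0.18663567, -0.55945201]), 'moment': array([-0.03008063,  0.01745835,  0.0084289 ]), 'grip_force': 0.0, 'opening': 85.5205664846055}
```

View pics/top0.png

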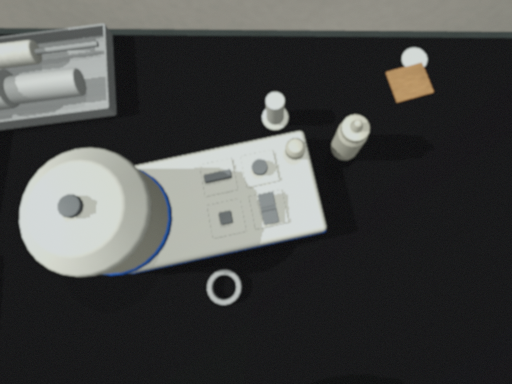

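View pics/side0.png

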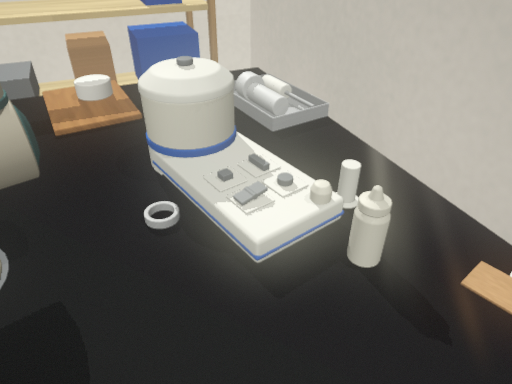

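Top view: bar key at (218,176), round key (260,167), rocker (268,207), square key (225,217), cap (295,148), pusher (275,110), bottle (350,138), ring (224,287). The side view agrees. Next I measure the keys by dark masks, cast onto z=78.

```bash
cat > h.py <<'E'
import numpy as np,cv2
from rig import ctrl
def cast(n,uv,z):
    c=ctrl.calibration(n);R,t=np.array(c["R"]),np.array(c["t"]);f=192/np.tan(np.radians(c["vfov"]/2))
    d=R.T@np.array([(uv[0]-c["cx"])/f,(uv[1]-c["cy"])/f,1]);C=-R.T@t
    return C+d*(z-C[2])/d[2]
E
python3 - <<'E'
from h import *
for n,roi in(("top",(195,150,90,85)),("side",(205,145,100,70))):
    im=cv2.imread(f"pics/{n}0.png");x,y,w,h=roi
    g=cv2.cvtColor(im,6)[y:y+h,x:x+w]
    m=(g<125).astype(np.uint8)
    k,l,s,c=cv2.connectedComponentsWithStats(m)
    P=[]
    for i in range(1,k):
        if s[i,4]<40: continue
        uv=c[i]+[x,y]
        pts=np.argwhere(l==i)[:,::-1]+[x,y]
        W=np.array([cast(n,p,78)[:2] for p in pts],np.float32)
        r=cv2.minAreaRect(W)
        print(n,s[i,4],uv.round(1),W.mean(0).round(1),np.round(r[0],1),np.round(r[1],1),round(r[2],1))
E
```

```text
top 192 [216.4 176.8] [596.4  47.9] [597.5  45.7] [16.3 51.5] 13.7
top 131 [225.5 217.6] [517.   26.4] [516.9  26.3] [22.4 21.9] 15.6
side 132 [214.4 148.7] [529.8 122.9] [532.3 123.4] [60.9 27.4] 9.1
side 638 [289.3 153.9] [668.3  39.3] [649.7  28.6] [112.3  97.1] 66.7
```

```bash
python3 - <<'E'
from h import *
B={"top":{"bar":(200,166,36,20),"sq":(215,207,22,21),"rnd":(247,156,27,23),"rock":(255,190,27,36)},
"side":{"bar":(243,150,32,24),"sq":(212,166,26,16),"rnd":(273,171,26,18),"rock":(230,180,42,28)}}
out=[]
for n in B:
  im=cv2.imread(f"pics/{n}0.png");g=cv2.cvtColor(im,6)
  for k,(x,y,w,h) in B[n].items():
    a=g[y:y+h,x:x+w]
    for th in (130,150,165):
        q,l,s,c=cv2.connectedComponentsWithStats((a<th).astype(np.uint8))
        if q<2: continue
        i=1+s[1:,4].argmax();pts=np.argwhere(l==i)[:,::-1]+[x,y]
        W=np.array([cast(n,p,78)[:2] for p in pts],np.float32);r=cv2.minAreaRect(W)
        print(n,k,th,s[i,4],pts.mean(0).round(1),W.mean(0).round(1),np.round(r[0],1),np.round(r[1],1),round(r[2],1))
  s=np.vstack([np.hstack([cv2.resize(im[y:y+h,x:x+w],(200,200)) for x,y,w,h in B[n].values()])]);out.append(s)
  print(n,[int(v) for v in np.percentile(g[170:220,200:280],[5,25,50,75])])
cv2.imwrite("pics/crops.png",np.vstack(out))
E
```

```text
top bar 130 204 [216.6 176.6] [596.7  47.6] [597.6  46. ] [16.9 51.9] 13.7
top bar 150 262 [217.  176.4] [597.1  46.7] [597.6  46.1] [19.8 54.6] 14.6
top bar 165 297 [217.1 176.4] [597.2  46.7] [597.6  46.1] [21.6 56. ] 14.1
top sq 130 141 [225.5 217.5] [517.   26.3] [517.1  26.3] [23.  22.4] 14.1
top sq 150 168 [225.4 217.5] [517.1  26.5] [517.1  26.3] [25.  24.9] 2.9
top sq 165 195 [225.3 217.6] [517.   26.7] [517.   26.7] [27.6 26.2] 13.8
top rnd 130 12 [261.8 172.2] [607.3 -40.2] [606.8 -39.5] [ 4.2 16.7] 22.4
top rnd 150 172 [259.8 167.4] [617. -36.] [617.8 -36.5] [28.2 27.4] 1.2
top rnd 165 196 [259.7 167.1] [617.5 -35.9] [617.8 -35.5] [28.2 29.4] 1.2
top rock 130 3 [272. 209.] [535.6 -61.9] [535.6 -61.9] [0.  3.8] 1.4Traceback (most recent call last):
  File "<stdin>", line 13, in <module>
  File "h.py", line 4, in cast
    c=ctrl.calibration(n);R,t=np.array(c["R"]),np.array(c["t"]);f=192/np.tan(np.radians(c["vfov"]/2))
ValueError: time passes only in moves, steps and waits
```

```bash
sed -i 's/^def cast/CAL={n:ctrl.calibration(n) for n in ("top","side")}\ndef cast/;s/c=ctrl.calibration(n);R/c=CAL[n];R/' h.py
python3 - <<'E'
from h import *
B={"top":{"rock":(255,190,27,36)},
"side":{"bar":(243,150,32,24),"sq":(212,166,26,16),"rnd":(273,171,26,18),"rock":(230,180,42,28)}}
out=[]
for n in B:
  im=cv2.imread(f"pics/{n}0.png");g=cv2.cvtColor(im,6)
  for k,(x,y,w,h) in B[n].items():
    a=g[y:y+h,x:x+w]
    for th in (145,165,180):
        q,l,s,c=cv2.connectedComponentsWithStats((a<th).astype(np.uint8))
        if q<2: continue
        i=1+s[1:,4].argmax();pts=np.argwhere(l==i)[:,::-1]+[x,y]
        W=np.array([cast(n,p,78)[:2] for p in pts],np.float32);r=cv2.minAreaRect(W)
        print(n,k,th,s[i,4],pts.mean(0).round(1),W.mean(0).round(1),np.round(r[0],1),np.round(r[1],1),round(r[2],1))
from scipy.spatial.transform import Rotation as R
o=ctrl.get_obs();print(R.from_rotvec(o["eef_rot"]).as_matrix().round(3))
for p,z in(((295,148),85),((275,98),90),((275,120),3),((353,122),140),((347,153),0),((224,287),9)):print(p,cast("top",p,z).round(0))
E
```

```text
top rock 145 194 [269.1 207.2] [539.  -56.3] [536.9 -54.5] [55.  26.7] 13.7
top rock 165 482 [268.2 208.3] [536.8 -54.6] [536.6 -54.3] [59.5 31.2] 13.3
top rock 180 570 [268.  208.2] [537.  -54.2] [536.6 -53.4] [62.  36.1] 13.2
side bar 145 165 [258.1 162. ] [593.6  33.9] [594.2  34. ] [24.8 63.9] 13.0
side bar 165 194 [258.3 162.1] [594.   33.7] [594.4  34.5] [27.5 68.1] 12.3
side bar 180 215 [258.3 161.9] [594.1  34.4] [594.4  35. ] [29.  69.2] 12.4
side sq 145 127 [224.9 174.8] [514.4  14.8] [514.4  15.4] [27.  34.3] 8.1
side sq 165 150 [224.6 174.6] [514.3  15.7] [514.5  16.1] [31.4 38.1] 12.1
side sq 180 162 [224.6 174.4] [514.3  16.2] [515.1  16.7] [32.1 40.8] 8.2
side rnd 145 62 [284.9 182.6] [609. -56.] [610.6 -54.4] [20.6 27.4] 66.6
side rnd 165 86 [284.7 182.1] [609.6 -54.3] [610.6 -52.5] [24.1 29.4] 66.6
side rnd 180 174 [284.7 179.7] [613.3 -47. ] [613.5 -45.7] [46.1 28.6] 61.9
side rock 145 59 [250.5 197.7] [530.6 -75.1] [535.1 -74.4] [64.3 25.8] 0.2
side rock 165 106 [250.6 197.5] [531.  -74.5] [536.4 -74. ] [65.9 28. ] 2.8
side rock 180 205 [250.  195.5] [532.3 -68.5] [532.9 -62.5] [71.6 37.1] 29.4
[[ 0.944  0.331 -0.   ]
 [ 0.331 -0.944  0.001]
 [ 0.    -0.001 -1.   ]]
(295, 148) [ 655. -104.   85.]
(275, 98) [757. -63.  90.]
(275, 120) [745. -63.   3.]
(353, 122) [ 689. -206.  140.]
(347, 153) [ 673. -220.    0.]
(224, 287) [384.  32.   9.]
```

Top view gives a consistent 84 mm grid: bar (597.5,46), square (517,26), round (617.7,-36), rocker (537,-55), with the steriliser yaw at 13.7°. The side view is biased by the keys' side faces, as expected. Now I move over the rocker's raised +x end, fingers shut.

```bash
python3 -m pendant '[[0,0,0,0.098],[45,-32,0,0],[45,-32,0,0],[45,-32,0,0],[45,-32,0,0],[45,-32,0,0],[45,-32,0,0],[45,-32,0,0]]' 0 60
python3 -m pendant '[[45,-32,0,0],[45,-32,0,0],[40,-30,0,0],[0,0,0,0],[0,0,0,0],[0,0,0,0],[0,0,0,0],[0,0,0,0]]'
cat >> h.py <<'E'
from scipy.spatial.transform import Rotation as R
def go(x,y,z):
    o=ctrl.get_obs();M=R.from_rotvec(o["eef_rot"]).as_matrix()
    print(o["time"],o["position"].round(1),"yaw",np.degrees(np.arctan2(M[1,0],M[0,0])).round(1),"F",o["ft_force"].round(1),"move",(M.T@(np.array([x,y,z])-o["position"])).round(1))
E
python3 -c "
from h import *
go(560.3,-49.3,100)"
```

```text
time: 1.1
position: [427.4, -201.7, 231.1]
eef_rot: [-3.119, -0.374, 0.0]
ft_force: [-0.3, -0.5, 0.3]
opening: -0.2
grip_force: 0.0
time: 2.1
position: [530.5, -81.8, 231.5]
eef_rot: [3.119, 0.373, 0.0]
ft_force: [-0.2, 1.0, -0.4]
opening: -0.0
grip_force: 0.0
2.1 [530.5 -81.8 231.5] yaw 13.6 F [-0.2  1.  -0.4] move [ 36.6 -24.6 131.5]
```

```bash
python3 -m pendant '[[18,-12,0,0],[18.5,-12.5,0,0],[0,0,45,0],[0,0,45,0],[0,0,36,0],[0,0,0,0],[0,0,0,0],[0,0,0,0]]'
python3 - <<'E'
from h import *
go(560.3,-49.3,75)
for n in("top","side"):
    im=ctrl.read_camera(n); 
    cv2.imwrite(f"pics/{n}1.png",cv2.resize(im[120:260,180:360] if n=="top" else im[110:250,170:350],None,fx=2.2,fy=2.2))
a,b=[cv2.imread(f"pics/{n}1.png") for n in("top","side")];cv2.imwrite("pics/c1.png",np.hstack([a,b]))
E
```

```text
time: 3.1
position: [561.6, -48.8, 107.6]
eef_rot: [3.118, 0.374, 0.006]
ft_force: [0.4, 0.1, 0.5]
opening: 0.3
grip_force: 0.0
3.1 [561.6 -48.8 107.6] yaw 13.7 F [0.4 0.1 0.5] move [-1.5  0.1 32.6]
```

View pics/c1.png

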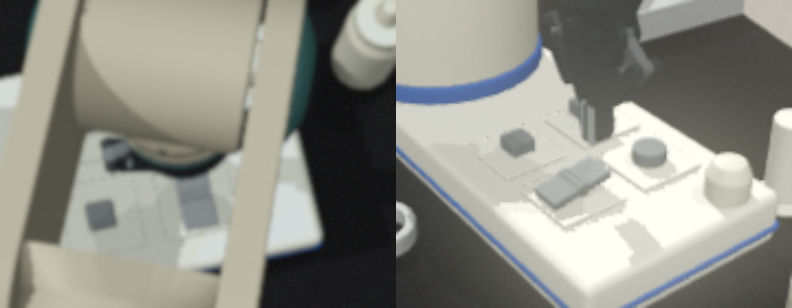

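The side crop shows the shut fingertips at about (260,174) full-frame, with the rocker's +x end to the lower left. I check this against the projected TCP.

```bash
python3 - <<'E'
from h import *
c=CAL["side"];f=192/np.tan(np.radians(c["vfov"]/2))
for n in("side","top"):
  c=CAL[n];f=192/np.tan(np.radians(c["vfov"]/2))
  for p in((561.6,-48.8,107.6),(560.3,-49.3,82),(537,-55,78),(617.7,-36,78),(597.5,46,78),(517,26.4,78)):
    X=c["R"]@np.array(p)+c["t"];print(n,p,(X[:2]/X[2]*f+[c["cx"],c["cy"]]).round(1))
E
```

```text
side (561.6, -48.8, 107.6) [260.6 172.7]
side (560.3, -49.3, 82) [259.9 184.7]
side (537, -55, 78) [249.6 190.9]
side (617.7, -36, 78) [284.1 176.3]
side (597.5, 46, 78) [257.4 158.9]
side (517, 26.4, 78) [224.1 171.6]
top (561.6, -48.8, 107.6) [265.1 192.6]
top (560.3, -49.3, 82) [265.7 195.7]
top (537, -55, 78) [268.4 208.2]
top (617.7, -36, 78) [259.7 167. ]
top (597.5, 46, 78) [217.4 176.2]
top (517, 26.4, 78) [225.5 217.6]
```

Projection matches in both views. Pushing down now.

```bash
python3 -m pendant '[[-1,0,10,0],[0,0,10,0],[0,0,5,0],[0,0,2,0],[0,0,2,0],[0,0,1,0],[0,0,0,0],[0,0,0,0]]'
```

```text
time: 4.2
position: [559.9, -49.0, 75.8]
eef_rot: [3.119, 0.374, 0.002]
ft_force: [2.7, 2.5, 4.4]
opening: -0.2
grip_force: 2.6
```

```bash
python3 -m pendant '[[0,0,1,0],[0,0,0.5,0],[0,0,0.5,0],[0,0,0,0],[0,0,0,0],[0,0,0,0],[0,0,0,0],[0,0,0,0]]'
```

```text
time: 5.2
position: [560.1, -49.0, 75.0]
eef_rot: [3.119, 0.374, 0.003]
ft_force: [0.1, 4.3, 13.5]
opening: -0.1
grip_force: 6.0
```

At the stop (13 N). Lift and check while moving over the bar key.

```bash
python3 -m pendant '[[0,0,-20,0],[0,0,-20,0],[0,0,0,0],[0,0,0,0],[0,0,0,0],[0,0,0,0],[0,0,0,0],[0,0,0,0]]'
python3 - <<'E'
from h import *
# bar centre, shifted 6 mm along local -y
go(597.5+6*.2368,46.2-6*.9715,100)
cv2.imwrite("pics/c2.png",cv2.resize(ctrl.read_camera("side")[140:230,200:320],None,fx=5,fy=5))
E
```

```text
time: 6.2
position: [559.4, -49.1, 113.2]
eef_rot: [3.119, 0.374, -0.0]
ft_force: [0.5, 0.2, 0.4]
opening: -0.3
grip_force: 0.0
6.2 [559.4 -49.1 113.2] yaw 13.7 F [0.5 0.2 0.4] move [ 59.6 -77.6  13.2]
```

View pics/c2.png

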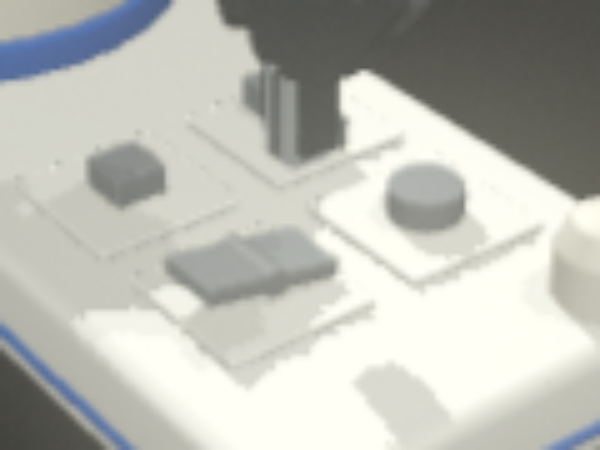

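The rocker (crop (250,262)) now has its -x end raised and its +x end down: on. Square and round keys are up. Next, the bar key.

```bash
python3 -m pendant '[[20,-26,0,0],[20,-26,0,0],[19.6,-25.6,0,0],[0,0,7,0],[0,0,6,0],[0,0,0,0],[0,0,0,0],[0,0,0,0]]'
python3 - <<'E'
from h import *
go(597.5+6*.2368,46.2-6*.9715,70)
E
```

```text
time: 7.25
position: [599.0, 40.0, 100.7]
eef_rot: [3.119, 0.373, 0.001]
ft_force: [0.1, -0.3, -0.0]
opening: 0.1
grip_force: 0.0
7.25 [599.   40.  100.7] yaw 13.6 F [ 0.1 -0.3 -0. ] move [-0.  -0.4 30.7]
```

```bash
python3 -m pendant '[[0,0,10,0],[0,0,10,0],[0,0,4,0],[0,0,2,0],[0,0,2,0],[0,0,2,0],[0,0,1,0],[0,0,0,0]]'
python3 -m pendant '[[0,0,0.5,0],[0,0,0.5,0],[0,0,0,0],[0,0,0,0],[0,0,0,0],[0,0,0,0],[0,0,0,0],[0,0,0,0]]'
```

```text
time: 8.25
position: [599.1, 40.4, 69.9]
eef_rot: [3.119, 0.374, 0.001]
ft_force: [-3.7, -0.2, 5.9]
opening: -0.2
grip_force: 2.9
time: 9.25
position: [599.1, 40.4, 69.9]
eef_rot: [3.119, 0.374, 0.001]
ft_force: [-6.1, 0.1, 11.0]
opening: 0.1
grip_force: 5.3
```

Bar key bottomed at 70 mm. On to the round key.

```bash
python3 -m pendant '[[0,0,-20,0],[0,0,-18,0],[0,20,0,0],[0,20,0,0],[0,20,0,0],[0,18,0,0],[0,0,0,0],[0,0,0,0]]'
python3 - <<'E'
from h import *
go(617.7,-36,71)
cv2.imwrite("pics/c3.png",cv2.resize(ctrl.read_camera("side")[140:230,200:320],None,fx=5,fy=5))
E
```

```text
time: 10.25
position: [617.3, -35.2, 106.1]
eef_rot: [-3.119, -0.374, 0.001]
ft_force: [-0.3, -0.4, 0.1]
opening: -0.1
grip_force: 0.0
10.25 [617.3 -35.2 106.1] yaw 13.7 F [-0.3 -0.4  0.1] move [ 0.2  0.9 35.1]
```

View pics/c3.png

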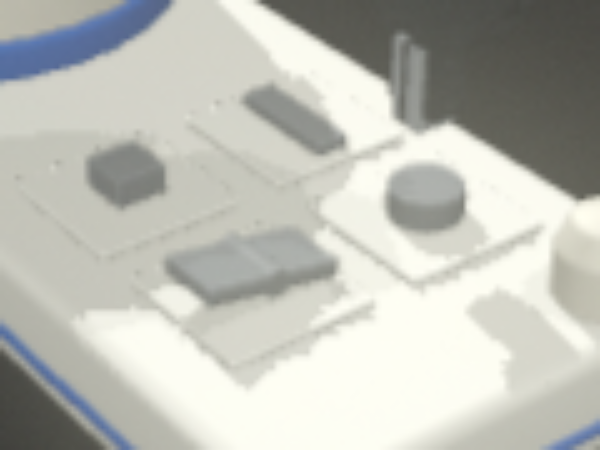

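The bar key at crop (295,118) is visibly sunk, the rocker is still on, and the fingers stand above the round key at (425,190). Pressing it.

```bash
python3 -m pendant '[[0,1,10,0],[0,0,10,0],[0,0,8,0],[0,0,3,0],[0,0,2,0],[0,0,2,0],[0,0,1,0],[0,0,0,0]]'
python3 -m pendant '[[0,0,0.5,0],[0,0,0.5,0],[0,0,0,0],[0,0,0,0],[0,0,0,0],[0,0,0,0],[0,0,0,0],[0,0,0,0]]'
```

```text
time: 11.3
position: [617.8, -36.3, 71.0]
eef_rot: [3.119, 0.374, 0.001]
ft_force: [-3.6, 1.9, 6.8]
opening: 0.1
grip_force: 3.1
time: 12.3
position: [617.8, -36.3, 70.9]
eef_rot: [3.119, 0.374, 0.001]
ft_force: [-6.5, 1.0, 10.6]
opening: -0.2
grip_force: 5.4
```

Bottomed at 71 mm (7 mm travel). Release and check.

```bash
python3 -m pendant '[[0,0,-20,0],[0,0,-40,0],[0,0,-40,0],[0,0,-20,0],[0,0,0,0],[0,0,0,0],[0,0,0,0],[0,0,0,0]]'
python3 - <<'E'
from h import *
cv2.imwrite("pics/c4.png",cv2.resize(ctrl.read_camera("side")[130:280,190:400],None,fx=3.5,fy=3.5))
E
```

```text
time: 13.3
position: [617.3, -36.3, 188.3]
eef_rot: [-3.119, -0.374, 0.002]
ft_force: [-0.6, -0.4, -0.5]
opening: -0.2
grip_force: 0.0
```

View pics/c4.png

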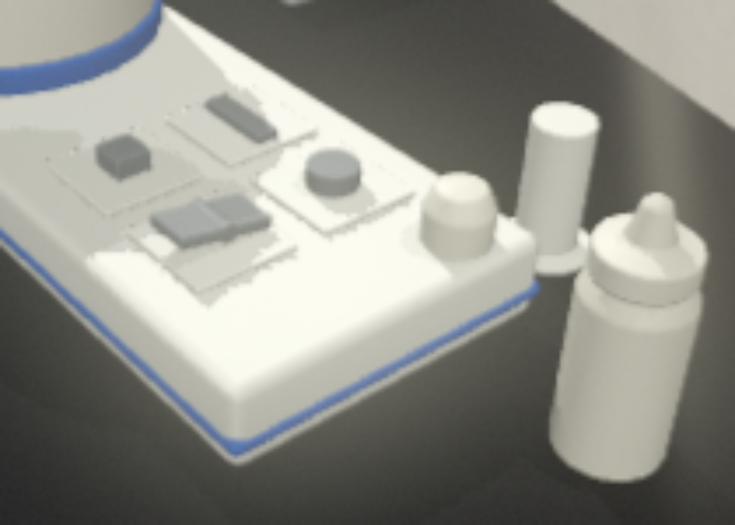

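The round key at (333,170) is back up, the bar key at (240,118) is in and the rocker at (210,218) is on. Cap, pusher and bottle are undisturbed.

```bash
python3 -c "
from rig import ctrl
print(ctrl.job_done())"
```

```text
the job is handed in; nothing more can be done
None
```

The steriliser is started and the job handed in: I pushed the rocker on, then the bar key in, then pressed the round key down and it came back up. The square key was left alone and the bottle, cap and pusher stand as before; the ring was outside my last picture, but the arm never came near it.

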